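Open the thermal cycler and move the plate to the cold block

TASK

The run on the thermal cycler is over. Take its heated lid by the bar handle, swing it up past vertical and lower it gently onto the two rubber stops at the back, without letting it fall. Then lift the blue 24-well plate off the block, keeping it level, set it down flat on the metal top of the cold block and let go; leave everything else on the bench where it stands.

Things in the scene. Friction and masses are not known exactly. Their poses are not given: they have to be found in the camera images.
- cycler: White thermal cycler, grey deck, 244 mm deep (x), 166 wide (y), fixed to the bench. Origin on the bench straight below the lid hinge, midway across; x points to its back (front with display and keys at -x), z up. Front edge 142 mm in front of the origin; deck 86 mm high; rear console, 66 to 102 mm behind the origin, 118 mm high, carries two rubber stops.
- lid (a joint): Angle of the white heated lid (100 x 124 x 38 mm, about 0.45 kg), rad: 0 shut, grows as it swings up and back about its rear edge; 1.57 upright; 2.0 resting on the two rubber stops (fully open). No spring, little friction: below about 1.1 it falls shut, beyond about 1.2 it falls back onto the stops unless held.
- lid_hinge (a point): Middle of the lid's hinge axis, 90 mm above the bench; the axis runs along the cycler's y.
- lid_bar (a point): Middle of the lid's grey steel round handle bar: 10 mm thick, 80 mm long, parallel to the hinge and 140 mm from it, 31 mm clear of the lid's front edge. Shut: 137 mm in front of the hinge and 30 mm above it, nothing within 35 mm beneath it. Fully open: 84 mm behind the hinge and 112 mm above it. It may turn in the grip. Site axes turn with the lid.
- plate: Blue 24-well plate, white well rims, 40 (x) x 86 (y) x 18 mm high, 50 g; origin at the centre of its underside. It stands on the deck, 60 mm in front of the hinge, long side along the cycler's y; a block reaches 9 mm up inside it with 2 mm play, so lift it straight up. Free deck: about 28 mm before and 35 mm behind it, 37 mm at its ends. Its skirt stands by itself on any flat top.
- cold_block: Cold block: dark blue tray 124 (x) x 150 (y) mm with a flat aluminium top 106 x 132 mm, 27.5 mm above the bench, inside a rim that is 32 mm high; fixed to the bench. Origin at the centre of its underside, x and y along its sides.
- tip_box: Pipette-tip box with clear lid, 94 x 122 x 85 mm; bystander. Origin at the centre of its underside.
- petri_1: Lower of two stacked Petri dishes, 91 mm across, 16 mm high; bystander. Origin at the centre of its underside.
- petri_2: Upper Petri dish of the stack; bystander.
- gauze_roll: White gauze roll lying on its side, 91 mm long, 41 mm thick; bystander.
- pen_1: Black and white marker pen, 135 mm long, lying near the bench's front edge; bystander.

How it is judged:
By the outcome, as a careful person would: the job done as asked, in the order asked, and still so for the second after the job is handed in, with the robot touching nothing.
It also fails if it takes over 51 s, if anything falls off the work surface, if the arm or the gripper's body presses on something with over 40 N, if the wrist force passes 120 N, or if a joint passes its speed limit or range.

ROBOT

A 7-joint arm with a two-finger parallel gripper is mounted at the origin on a cart in front of the work surface, level with it; the furniture and walls round the work are solid. World frame = base frame: x ahead of the robot, y to its left, z up, the work surface at z = 0. Lengths are in m, angles in rad, forces in N, time in s.
With the tool pointing down it reaches from about 0.425 to 0.925 m from the base axis. Payload 6.8 kg.
Tool frame: the origin (TCP) lies between the finger pads; the fingertips stand 17 mm ahead of it and the grasp point (between the pads) lies 2 mm behind it; z points along the fingers, y is the line along which they close (so a half turn about z gives the same grasp; the last joint's range is limited). The gripper opens to 85 mm and grips with 20 to 120 N. Pads are 22 mm wide; open, the fingers measure 114 mm over their backs; the gripper's body (76 mm by 85 mm) begins 54 mm behind the grasp point. The pads swing forward as they close: fully open they stand 13 mm farther back than shut.
Start: joints at [1.065, 0.477, 0.022, 1.555, -0.011, 1.109, -0.083], TCP at [0.261, -0.622, 0.248] pointing down, gripper open.
Joint ranges: [-2.96, 2.96], [-0.34, 2.1], [-1.41, 1.46], [0.24, 2.44], [-1.37, 4.51], [0.17, 1.92], [-2.96, 2.96]. Speed limits (rad/s): [2.39, 2.39, 3.14, 3.14, 3.14, 3.14, 3.14].

INTERFACE

Orientations are given as a unit quaternion [w, x, y, z].
In Python, from station import monitor, cams, robot gives the robot as it stands. The module is installed in compiled form; this text tells all that it offers.
- The arm moves only by the tool move_arm, never from a script. Its argument "motion" is a list of rows, each a list of 3 entries, a list of its own where there are three numbers: the opening in per cent of the stroke, from 0 (shut) to 100 (fully open), then the shift along the tool's x, y, z as a fraction of full scale, then the turn about the tool's z as a fraction of full scale. In form: [[grip, [x, y, z], yaw], ...]. A call has 1 to 5 rows; each row is the pose to reach, as a shift and turn from the pose commanded when the call began, along the tool's axes at that moment; what a row does not reach only later rows make up. Full scale, the value 1, is 0.2 m for a shift and 90 degrees for a turn. A row lasts 1/8 s, in which the tool goes at most 62.5 mm and 10.7 degrees, less where a joint would pass 70% of its speed; a pose out of reach is approached as far as the arm can. A call with a number of a shift or a turn outside -1 to 1 is refused whole. A call with a gripper value outside its range is refused whole. The fingers move at their own pace and stop on an object; the grip force is fixed at half the most. Time passes only in rows, so rows that repeat a pose let the fingers close. It gives the time, the measured TCP pose, the force, the opening and the grip force at its end, in the units of the state.
- monitor.sense(): the state, without advancing time (a new reading comes with each control period).
- cams.camera(name): name is "scene" or "top"; returns the picture (384x512x3 uint8, red, green, blue); there is no depth.
- cams.camera_params(name): a dict with "fovy" (degrees; the focal length in pixels is half the picture's height over the tangent of half this angle, whatever the lens; pixels are square), "cx", "cy" (the principal point, pixels), "R" (3x3) and "t" (3): a world point X has camera coordinates R X + t. Camera axes: x right, y down, z forward; pixel columns grow to the right and rows downward; lengths in m; the calibration is good to about 2 mm. A picture is of the moment at which its call begins. camera_params takes no time and is no camera call.
- robot.hand_in(): hands the job in; it is judged then, once.
The state is a dict: "time": time; "joint_positions": joint angles; "joint_vel": joint speeds; "joint_efforts": joint torques, N m; "ee_pos": TCP position; "tool_rot": TCP orientation; "force": force on the tool from outside, world axes, zero at the start; "torque": the same for the moment, N m; "width": opening from 0.0 (shut) to 1.0 (fully open); "grasp_force": force on a finger pad.
Only numpy, scipy, OpenCV 4.12 (cv2) and the standard library are available. Lean on these libraries where they do the work, as an engineer would, in place of code of your own. Each camera call takes 0.05 s, during which the arm holds its last target. There are 200 camera calls.

## Working session

There is one attempt and no reset: what is moved stays moved. The work goes in short steps, Python scripts to look and compute and a tool call to move; the robot and the scene stay as the last step left them, time stands still between calls to the robot, and variables do not carry over. Pictures are saved under pics/ and viewed, at most 10 in all, crops included, and the job is handed in when it is done.

Besides the shell and the picture viewer there is one more tool, called after "Request:" in YAML: its name, and indented under it one key for each argument. move_arm: Moves the arm, as the interface text tells. Its arguments: {"type":"object","properties":{"motion":{"type":"array"}},"required":["motion"]}

```bash
mkdir -p pics
python3 - <<'E'
from station import monitor, cams, robot
import cv2, numpy as np
np.set_printoptions(precision=4,suppress=True)
for n in ("scene","top"):
    im=cams.camera(n); cv2.imwrite(f"pics/{n}0.png",im[...,::-1]); p=cams.camera_params(n)
    print(n,p["fovy"],p["cx"],p["cy"],np.array(p["R"]).tolist(),p["t"], -np.array(p["R"]).T@np.array(p["t"]))
s=monitor.sense(); print(s)
E
```

```text
scene 55.892405004611845 256.46308133981887 194.5020427656615 [[-0.7018416092849878, -0.7120179114469349, 0.021186062753688766], [-0.5175261486482994, 0.4892414653608457, -0.7020038988758045], [0.4894742495183141, -0.5036598875732682, -0.7118579048575397]] [0.4157 0.2675 1.1179] [-0.117   0.7282  0.9748]
top 54.810590331887525 252.5231730374853 188.25312771366077 [[0.014466696196815275, -0.9997805107963209, 0.015154040154261632], [-0.9884847378375481, -0.016583055149609272, -0.15040919301737782], [0.15062748010699395, -0.012803613308474413, -0.9885076781304556]] [0.1052 0.4756 0.9913] [0.3193 0.1258 1.0499]
{'time': 0.1, 'joint_positions': array([ 1.0649,  0.4777,  0.0224,  1.5563, -0.0115,  1.1093, -0.0831]), 'joint_vel': array([ 0.001 , -0.0016, -0.0005, -0.0019, -0.0005, -0.0002,  0.0002]), 'joint_efforts': array([  0.0045, -59.7759,   1.6136, -28.1955,   0.0128,   0.005 ,
        -0.    ]), 'ee_pos': array([ 0.2613, -0.6218,  0.2474]), 'tool_rot': array([-0.0008,  0.9803,  0.1976, -0.0002]), 'force': array([-0.3283, -0.2878, -0.0229]), 'torque': array([-0.0179,  0.0859,  0.0293]), 'grasp_force': 0.0, 'width': 0.996175993294015}
```

View pics/scene0.png

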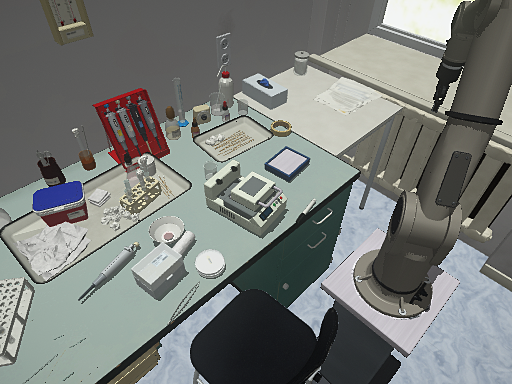

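View pics/top0.png

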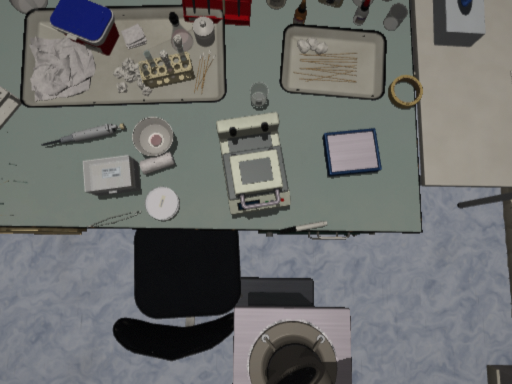

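The cycler is at about (255,165) in the top view with its front facing the robot. The cold block is at (352,152), and the bar is at about (265,200). Next I'll enlarge both views.

Run:
```python
import cv2, numpy as np
a=cv2.imread("pics/top0.png")[100:230,210:400]; b=cv2.imread("pics/scene0.png")[135:245,195:325]
cv2.imwrite("pics/ca.png",cv2.resize(a,None,fx=4,fy=4,interpolation=cv2.INTER_CUBIC))
cv2.imwrite("pics/cb.png",cv2.resize(b,None,fx=5,fy=5,interpolation=cv2.INTER_CUBIC))
```

```text
(no output)
```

View pics/ca.png

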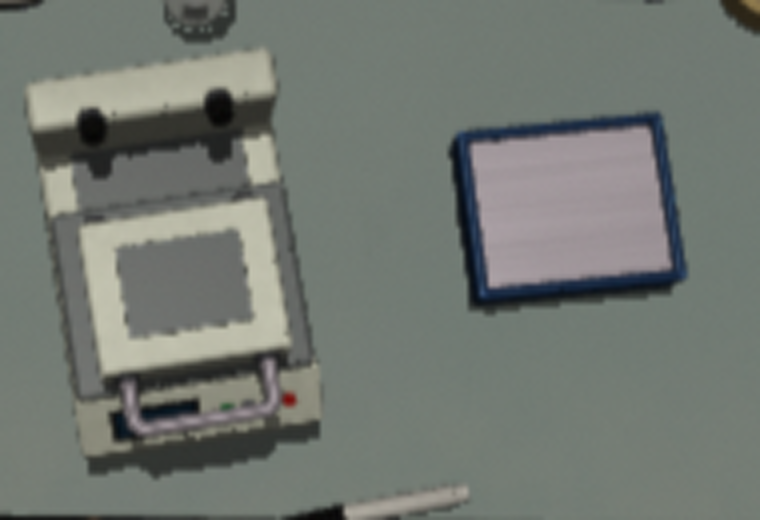

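View pics/cb.png

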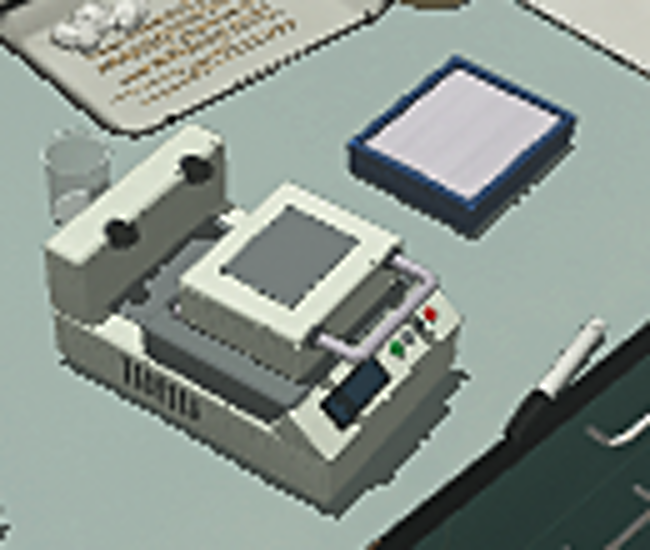

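The top crop shows the bar from (132,427) to (277,406), the console top corners, and the cold block rim corners. The scene crop shows the bar from (362,355) to (434,283). I'll cast rays through these.

```bash
cat > h.py <<'E'
import numpy as np
from station import monitor, cams, robot
np.set_printoptions(precision=4,suppress=True)
def ray(n,u,v):
    p=cams.camera_params(n); f=192/np.tan(np.radians(p["fovy"])/2); R=np.array(p["R"])
    d=R.T@np.array([(u-p["cx"])/f,(v-p["cy"])/f,1]); return -R.T@np.array(p["t"]), d/np.linalg.norm(d)
def onz(n,u,v,z):
    c,d=ray(n,u,v); return c+d*(z-c[2])/d[2]
def meet(a,b):
    (c1,d1),(c2,d2)=a,b
    s=np.linalg.lstsq(np.c_[d1,-d2],c2-c1,rcond=None)[0]
    p,q=c1+s[0]*d1,c2+s[1]*d2; return (p+q)/2,np.linalg.norm(p-q)
def ca(u,v): return (u+.5)/4-.5+210,(v+.5)/4-.5+100
def cb(u,v): return (u+.5)/5-.5+195,(v+.5)/5-.5+135
E
python3 - <<'E'
from h import *
yaw=lambda d:np.degrees(np.arctan2(d[1],d[0]))
def show(name,q,z,tf=ca,cam="top"):
    P=np.array([onz(cam,*tf(*x),z) for x in q]); print(name,P[:,:2].tolist(),'mean',P.mean(0),'edges',[(round(np.linalg.norm(P[i]-P[i-1]),4),round(yaw(P[i]-P[i-1]),1)) for i in range(len(P))])
    return P
show("bar top",[(132,427),(277,406)],.12)
show("bar scene",[(362,355),(434,283)],.12,cb,"scene")
print(meet(ray("top",*ca(132,427)),ray("scene",*cb(362,355))),meet(ray("top",*ca(277,406)),ray("scene",*cb(434,283))))
show("console",[(26,88),(270,50),(275,95),(34,130)],.118)
show("lid",[(79,222),(265,199),(291,349),(105,376)],.128)
show("front bottom",[(88,455),(320,420)],.07)
show("cb rim",[(455,133),(660,114),(686,277),(475,302)],.032)
show("cb top",[(470,140),(653,123),(674,272),(488,291)],.0275)
show("cb scene",[(457,57),(576,121),(470,213),(348,147)],.032,cb,"scene")
show("cb scene al",[(457,67),(562,122),(468,200),(365,145)],.0275,cb,"scene")
E
```

```text
bar top [[0.41436560203826567, 0.13799668212077082], [0.42916562940237385, 0.04658571380844209]] mean [0.4218 0.0923 0.12  ] edges [(np.float64(0.0926), np.float64(99.2)), (np.float64(0.0926), np.float64(-80.8))]
bar scene [[0.4116379695699406, 0.13400587370061878], [0.4243403188618221, 0.051685715097553486]] mean [0.418  0.0928 0.12  ] edges [(np.float64(0.0833), np.float64(98.8)), (np.float64(0.0833), np.float64(-81.2))]
(array([0.4123, 0.1366, 0.1221]), np.float64(0.004536297648166096)) (array([0.4297, 0.0456, 0.1121]), np.float64(0.0008924656546480475))
console [[0.6357876879259858, 0.2113554170857585], [0.6649144545669798, 0.05190788929092836], [0.6342212116158545, 0.04849457098674974], [0.60748849049784, 0.2053294677506639]] mean [0.6356 0.1293 0.118 ] edges [(np.float64(0.0289), np.float64(12.0)), (np.float64(0.1621), np.float64(-79.6)), (np.float64(0.0309), np.float64(-173.7)), (np.float64(0.1591), np.float64(99.7))]
lid [[0.5442286520575427, 0.17409882138925564], [0.5614931574820001, 0.0554608081717573], [0.46453948130709743, 0.038563210555218885], [0.4454155234557938, 0.155
[... 1270 characters left out ...]
4, -0.24017640418751263], [0.5128543902738459, -0.09450445812720454], [0.6318778115037721, -0.08140454699464428]] mean [ 0.5807 -0.162   0.032 ] edges [(np.float64(0.1516), np.float64(-82.9)), (np.float64(0.1234), np.float64(-176.1)), (np.float64(0.1464), np.float64(95.7)), (np.float64(0.1197), np.float64(6.3))]
cb scene al [[0.6450319998013626, -0.22625278790870385], [0.5375393290616883, -0.23540663025518482], [0.5269323184947637, -0.10846044330052784], [0.6278203378692948, -0.097002427608741]] mean [ 0.5843 -0.1668  0.0275] edges [(np.float64(0.1304), np.float64(-82.4)), (np.float64(0.1079), np.float64(-175.1)), (np.float64(0.1274), np.float64(94.8)), (np.float64(0.1015), np.float64(6.5))]
```

Request:
move_arm:
  motion:
    - [100,[0.2,-0.08,0],-0.1]
    - [100,[0.4,-0.16,0],-0.2]
    - [100,[0.6,-0.24,0],-0.3]
    - [100,[0.8,-0.32,0],-0.4]
    - [100,[1,-0.4,0],-0.5]

```text
time: 0.72
ee_pos: [0.4155, -0.4699, 0.2479]
tool_rot: [-0.0, 0.829, 0.56, -0.0]
force: [-0.3, -1.2, 0.3]
width: 0.998
grasp_force: 0.0
```

```bash
cat >> h.py <<'E'
H=np.array([.5555,.1148,.090]); YAW=9.4
from scipy.spatial.transform import Rotation as Ro
def bar(th):
    a=th+.2156; c,s=np.cos(np.radians(YAW)),np.sin(np.radians(YAW)); r=-.14*np.cos(a)
    return H+np.array([r*c,r*s,.14*np.sin(a)])
def rel(target,yaw=None,st=None):
    "shift/turn in move units from the measured pose to the world target; yaw = wanted world angle of tool y"
    s=st or monitor.sense(); q=s["tool_rot"]; R=Ro.from_quat([*q[1:],q[0]]).as_matrix()
    ya=np.degrees(np.arctan2(R[1,1],R[0,1]))
    t=0 if yaw is None else -((yaw-ya+90)%180-90)/90
    print("from",s["ee_pos"],"y-ang %.1f"%ya,"shift",R.T@(np.array(target)-s["ee_pos"])/.2,"turn %.3f"%t,"F",s["force"],"w %.3f g %.1f"%(s["width"],s["grasp_force"]))
E
python3 -c "
from h import *
rel([.50,-.2,.247],9.4); rel([.43,.094,.2],9.4);print(bar(0))"
```

```text
from [ 0.4155 -0.4699  0.2479] y-ang -21.9 shift [ 1.4094 -0.1119  0.005 ] turn -0.348 F [-0.3365 -1.2052  0.3146] w 0.998 g 0.0
from [ 0.4155 -0.4699  0.2479] y-ang -21.9 shift [ 2.6424 -0.9852  0.2409] turn -0.348 F [-0.3365 -1.2052  0.3146] w 0.998 g 0.0
[0.4206 0.0925 0.12  ]
```

Request:
move_arm:
  motion:
    - [100,[0.2,0,0],-0.07]
    - [100,[0.4,0,0],-0.14]
    - [100,[0.6,0,0],-0.21]
    - [100,[0.8,0,0],-0.28]
    - [100,[1,0,0],-0.348]

```text
time: 1.35
ee_pos: [0.4907, -0.2842, 0.2482]
tool_rot: [-0.0, 0.647, 0.763, -0.0]
force: [-0.2, -0.2, -0.6]
width: 0.999
grasp_force: 0.0
```

```bash
python3 -c "
from h import *
rel([.46,-.09,.22],9.4); rel([.4206,.0925,.2],9.4)"
```

```text
from [ 0.4907 -0.2842  0.2482] y-ang 9.4 shift [0.9828 0.0072 0.1411] turn -0.000 F [-0.1826 -0.1962 -0.5687] w 0.999 g 0.0
from [ 0.4907 -0.2842  0.2482] y-ang 9.4 shift [ 1.9153 -0.0382  0.241 ] turn -0.000 F [-0.1826 -0.1962 -0.5687] w 0.999 g 0.0
```

Request:
move_arm:
  motion:
    - [80,[0.2,0,0.02],0]
    - [60,[0.4,0,0.04],0]
    - [26,[0.6,0,0.07],0]
    - [26,[0.8,-0.01,0.1],0]
    - [26,[1,-0.02,0.12],0]

```text
time: 1.98
ee_pos: [0.454, -0.0875, 0.224]
tool_rot: [-0.0, 0.648, 0.761, -0.0]
force: [-0.4, -0.1, 0.1]
width: 0.26
grasp_force: 0.0
```

Request:
move_arm:
  motion:
    - [26,[0.2,0,0.05],0]
    - [26,[0.4,0,0.1],0]
    - [26,[0.65,-0.01,0.15],0]
    - [26,[0.9,-0.018,0.2],0]
    - [26,[0.915,-0.018,0.22],0]

```text
time: 2.6
ee_pos: [0.4209, 0.0947, 0.1801]
tool_rot: [-0.0, 0.646, 0.764, 0.0]
force: [0.4, -0.9, 1.2]
width: 0.261
grasp_force: 0.0
```

Run:
```python
from h import *
import cv2
rel([.4206,.0925,.124],9.4)
a=cams.camera("top")[150:230,220:310]; b=cams.camera("scene")[130:245,195:325]
a=cv2.resize(a,(450,400),interpolation=cv2.INTER_CUBIC); b=cv2.resize(b,None,fx=2.6,fy=400/115,interpolation=cv2.INTER_CUBIC)
cv2.imwrite("pics/g1.png",np.hstack([a,b])[...,::-1])
```

```text
from [0.4209 0.0947 0.1801] y-ang 9.6 shift [-0.0106 -0.0035  0.2805] turn 0.002 F [ 0.4158 -0.9383  1.1504] w 0.261 g 0.0
```

View pics/g1.png

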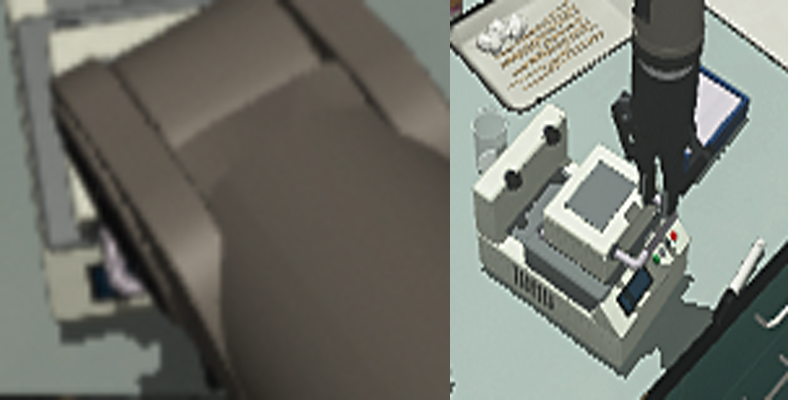

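The arm hides the bar in the top view. In the scene view the fingers hover over the bar at about (650,205), so I'll descend in stages and watch the force.

Request:
move_arm:
  motion:
    - [26,[-0.005,0,0.05],0]
    - [26,[-0.01,-0.003,0.1],0]
    - [26,[-0.01,-0.003,0.14],0]
    - [26,[-0.01,-0.003,0.17],0]
    - [26,[-0.01,-0.003,0.19],0]

```text
time: 3.32
ee_pos: [0.422, 0.0889, 0.1419]
tool_rot: [-0.0, 0.649, 0.761, -0.0]
force: [0.1, 0.6, 0.4]
width: 0.26
grasp_force: 0.0
```

Request:
move_arm:
  motion:
    - [26,[0,0,0.03],0]
    - [26,[0,0,0.06],0]
    - [26,[0,0,0.08],0]
    - [26,[0,0,0.09],0]
    - [26,[0,0,0.09],0]

```text
time: 3.95
ee_pos: [0.422, 0.089, 0.1242]
tool_rot: [-0.0, 0.649, 0.761, -0.0]
force: [0.1, -1.0, -0.7]
width: 0.257
grasp_force: 0.0
```

Run:
```python
from h import *
import cv2
rel([.4206,.0925,.124],9.4)
b=cams.camera("scene")[165:235,225:305]
cv2.imwrite("pics/g2.png",cv2.resize(b,None,fx=7,fy=7,interpolation=cv2.INTER_CUBIC)[...,::-1])
```

```text
from [0.422  0.089  0.1242] y-ang 9.1 shift [ 0.0183 -0.0043  0.0011] turn -0.003 F [ 0.1161 -1.0407 -0.6865] w 0.257 g 0.0
```

View pics/g2.png

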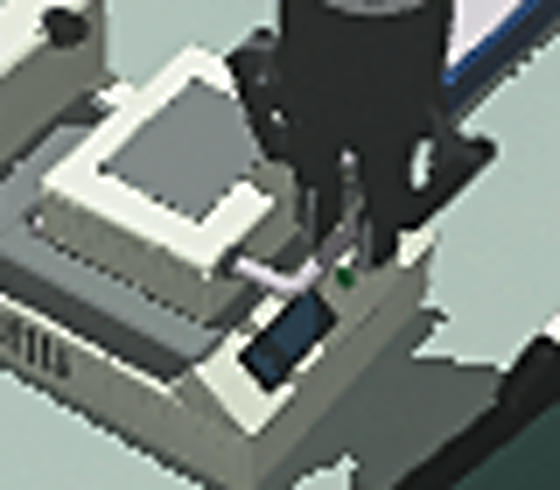

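The bar enters between the two fingers at about (340,235). Now I'll close the gripper.

Request:
move_arm:
  motion:
    - [15,[0,0,0],0]
    - [0,[0,0,0],0]
    - [0,[0,0,0],0]
    - [0,[0,0,0],0]
    - [0,[0,0,0],0]

```text
time: 4.62
ee_pos: [0.4205, 0.0887, 0.1244]
tool_rot: [-0.001, 0.649, 0.761, -0.002]
force: [-6.7, -0.4, 7.3]
width: 0.086
grasp_force: 58.6
```

Run:
```python
from h import *
rel([.4206,.0925,.124],9.4)
r=lambda a:np.array([-.14*np.cos(a+.2156),.14*np.sin(a+.2156)])
for th in np.arange(0,2.01,.1):
    d=(r(th)-r(0))/.2; print("%.2f fwd %.3f up %.3f"%(th,*d))
```

```text
from [0.4205 0.0887 0.1244] y-ang 9.1 shift [0.0188 0.0037 0.0019] turn -0.003 F [-6.6749 -0.4105  7.2828] w 0.086 g 58.6
0.00 fwd 0.000 up 0.000
0.10 fwd 0.018 up 0.068
0.20 fwd 0.043 up 0.133
0.30 fwd 0.075 up 0.195
0.40 fwd 0.112 up 0.254
0.50 fwd 0.156 up 0.309
0.60 fwd 0.204 up 0.360
0.70 fwd 0.257 up 0.405
0.80 fwd 0.315 up 0.445
0.90 fwd 0.376 up 0.479
1.00 fwd 0.440 up 0.507
1.10 fwd 0.507 up 0.528
1.20 fwd 0.576 up 0.542
1.30 fwd 0.645 up 0.549
1.40 fwd 0.715 up 0.550
1.50 fwd 0.785 up 0.543
1.60 fwd 0.853 up 0.529
1.70 fwd 0.920 up 0.509
1.80 fwd 0.985 up 0.482
1.90 fwd 1.047 up 0.449
2.00 fwd 1.105 up 0.410
```

Request:
move_arm:
  motion:
    - [0,[0,0.011,-0.068],0]
    - [0,[0,0.036,-0.133],0]
    - [0,[0,0.068,-0.195],0]
    - [0,[0,0.105,-0.254],0]
    - [0,[0,0.149,-0.309],0]

```text
time: 5.25
ee_pos: [0.4496, 0.0937, 0.1866]
tool_rot: [-0.001, 0.649, 0.761, -0.002]
force: [-7.9, 1.1, 2.5]
width: 0.089
grasp_force: 58.5
```

Run:
```python
from h import *
rel(bar(.5)+[0,-.0037,.004],9.4)
```

```text
from [0.4496 0.0937 0.1866] y-ang 9.1 shift [-0.0008  0.0085  0.0038] turn -0.003 F [-7.9074  1.1272  2.5045] w 0.089 g 58.5
```

Request:
move_arm:
  motion:
    - [0,[0,0.048,-0.051],0]
    - [0,[0,0.101,-0.096],0]
    - [0,[0,0.159,-0.136],0]
    - [0,[0,0.22,-0.17],0]
    - [0,[0,0.284,-0.198],0]

```text
time: 5.88
ee_pos: [0.508, 0.1039, 0.2281]
tool_rot: [0.0, 0.648, 0.761, 0.001]
force: [-3.8, 3.0, 5.8]
width: 0.086
grasp_force: 61.1
```

Run:
```python
from h import *
rel(bar(1.0)+[0,-.0037,.004],9.4)
```

```text
from [0.508  0.1039 0.2281] y-ang 9.2 shift [-0.0035 -0.0034  0.0144] turn -0.003 F [-3.7801  2.9832  5.8451] w 0.086 g 61.1
```

Request:
move_arm:
  motion:
    - [0,[0,0.067,-0.027],0]
    - [0,[0,0.136,-0.043],0]
    - [0,[0,0.205,-0.05],0]
    - [0,[0,0.275,-0.051],0]
    - [0,[0,0.345,-0.044],0]

```text
time: 6.5
ee_pos: [0.5771, 0.1159, 0.2365]
tool_rot: [0.0, 0.648, 0.761, 0.002]
force: [-3.2, 4.5, -2.9]
width: 0.085
grasp_force: 61.2
```

Run:
```python
from h import *
rel(bar(1.5)+[0,-.0037,.004],9.4)
```

```text
from [0.5771 0.1159 0.2365] y-ang 9.2 shift [-0.0059 -0.0095  0.02  ] turn -0.002 F [-3.2218  4.4842 -2.9213] w 0.085 g 61.2
```

Request:
move_arm:
  motion:
    - [0,[0,0.068,0.014],0]
    - [0,[0,0.135,0.034],0]
    - [0,[0,0.168,0.047],0]
    - [0,[0,0.2,0.061],0]
    - [0,[0,0.231,0.077],0]

```text
time: 7.12
ee_pos: [0.6227, 0.1238, 0.2207]
tool_rot: [-0.0, 0.648, 0.762, 0.003]
force: [-1.2, 6.6, 2.0]
width: 0.083
grasp_force: 60.6
```

Run:
```python
from h import *
rel(bar(1.85)+[0,-.0037,.004],9.4)
```

```text
from [0.6227 0.1238 0.2207] y-ang 9.2 shift [-0.0081 -0.0095  0.0174] turn -0.002 F [-1.1871  6.5554  2.0042] w 0.083 g 60.6
```

Request:
move_arm:
  motion:
    - [0,[0,0.016,0.008],0]
    - [0,[0,0.031,0.017],0]
    - [0,[0,0.046,0.026],0]
    - [0,[0,0.061,0.036],0]
    - [0,[0,0.075,0.046],0]

```text
time: 7.75
ee_pos: [0.6374, 0.1264, 0.2115]
tool_rot: [-0.0, 0.648, 0.762, 0.003]
force: [0.1, 5.9, 2.4]
width: 0.084
grasp_force: 59.8
```

Request:
move_arm:
  motion:
    - [0,[0,0.007,0.005],0]
    - [0,[0,0.014,0.01],0]
    - [0,[0,0.02,0.016],0]
    - [0,[0,0.025,0.021],0]
    - [0,[0,0.025,0.021],0]

```text
time: 8.38
ee_pos: [0.6387, 0.1267, 0.2105]
tool_rot: [-0.002, 0.648, 0.762, -0.001]
force: [-21.3, 0.8, 29.7]
width: 0.087
grasp_force: 62.9
```

Run:
```python
from h import *
import cv2
rel(bar(2.0)+[0,-.0037,.004],9.4)
b=cams.camera("scene")[120:230,195:325]
cv2.imwrite("pics/g3.png",cv2.resize(b,None,fx=5,fy=5,interpolation=cv2.INTER_CUBIC)[...,::-1])
```

```text
from [0.6387 0.1267 0.2105] y-ang 9.2 shift [-0.0088 -0.0024  0.0232] turn -0.002 F [-21.2546   0.7962  29.7456] w 0.087 g 62.9
```

View pics/g3.png

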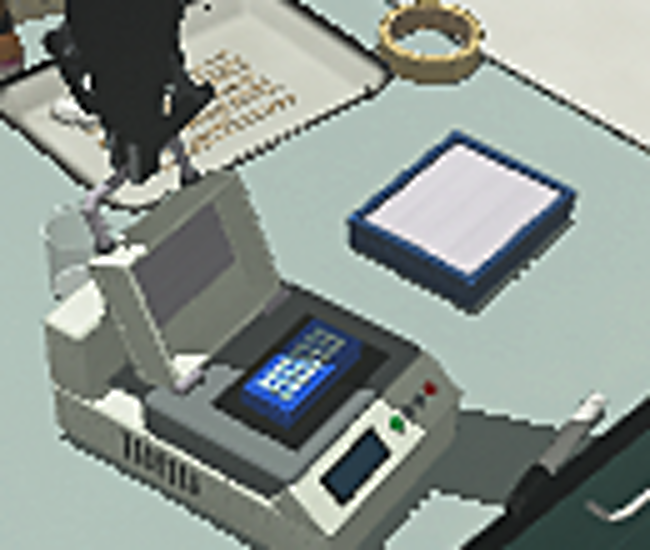

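The lid rests on its stops, with the reaction force up to 36 N. The blue plate is exposed at about (300,372). I'll ease the pressing force, then open and rise.

Request:
move_arm:
  motion:
    - [0,[0,-0.012,-0.01],0]
    - [0,[0,-0.02,-0.018],0]
    - [10,[0,-0.02,-0.018],0]
    - [18,[0,-0.02,-0.018],0]
    - [26,[0,-0.02,-0.018],0]

```text
time: 9.05
ee_pos: [0.638, 0.1224, 0.2096]
tool_rot: [0.001, 0.649, 0.761, 0.0]
force: [-0.7, -0.3, 0.1]
width: 0.26
grasp_force: 0.0
```

Run:
```python
from h import *
rel(bar(2.0)+[0,-.0037,.004],9.4)
```

```text
from [0.638  0.1224 0.2096] y-ang 9.0 shift [0.0117 0.0046 0.0186] turn -0.004 F [-0.6787 -0.2822  0.1223] w 0.260 g 0.0
```

Request:
move_arm:
  motion:
    - [26,[0,0,-0.05],0]
    - [26,[0,0,-0.14],0]
    - [26,[0,0,-0.24],0]
    - [40,[0,-0.12,-0.36],0]
    - [66,[0,-0.3,-0.4],0]

```text
time: 9.68
ee_pos: [0.5787, 0.1147, 0.2924]
tool_rot: [0.001, 0.649, 0.761, 0.002]
force: [-0.8, 0.5, 0.1]
width: 0.595
grasp_force: 0.0
```

Request:
move_arm:
  motion:
    - [66,[-0.25,-0.1,0],0]
    - [66,[-0.5,-0.2,0],0]
    - [66,[-0.75,-0.3,0],0]
    - [66,[-1,-0.3,0],0]
    - [66,[-1,-0.3,0],0]

```text
time: 10.3
ee_pos: [0.5505, -0.0983, 0.2906]
tool_rot: [0.001, 0.652, 0.758, -0.0]
force: [0.1, 0.7, 0.3]
width: 0.657
grasp_force: 0.0
```

Run:
```python
from h import *
import cv2
rel([.496,.105,.2],9.4)
t=cams.camera("top"); s=cams.camera("scene")
cv2.imwrite("pics/t4.png",t[...,::-1])
for n,im in (("top",t),("scene",s)):
    h=cv2.cvtColor(im,cv2.COLOR_RGB2HSV); m=cv2.inRange(h,(100,140,60),(125,255,255))
    k,l,st,c=cv2.connectedComponentsWithStats(cv2.morphologyEx(m,cv2.MORPH_CLOSE,np.ones((5,5))))
    print(n,[(st[i].tolist(),c[i].round(1).tolist()) for i in range(1,k) if st[i,4]>20])
a=cv2.resize(t[90:230,205:320],None,fx=3.5,fy=3.5,interpolation=cv2.INTER_CUBIC); b=cv2.resize(s[165:235,225:283],None,fx=7,fy=7,interpolation=cv2.INTER_CUBIC)[:490]
cv2.imwrite("pics/p4.png",np.hstack([a[:490],b])[...,::-1]); print(a.shape,b.shape)
```

```text
from [ 0.5505 -0.0983  0.2906] y-ang 8.6 shift [ 1.0473 -0.1171  0.4504] turn -0.008 F [0.0665 0.6714 0.264 ] w 0.657 g 0.0
top [([50, 0, 61, 40, 1747], [81.0, 17.5]), ([462, 0, 9, 6, 42], [465.3, 2.1]), ([239, 166, 35, 21, 445], [255.2, 176.2]), ([346, 167, 35, 6, 44], [364.7, 169.9])]
scene [([260, 79, 9, 7, 36], [264.6, 82.0]), ([178, 120, 11, 7, 45], [182.9, 123.4]), ([265, 147, 45, 24, 100], [286.0, 158.0]), ([33, 181, 50, 30, 995], [56.9, 195.4]), ([244, 184, 23, 21, 277], [254.8, 193.9])]
(490, 402, 3) (490, 406, 3)
```

View pics/p4.png

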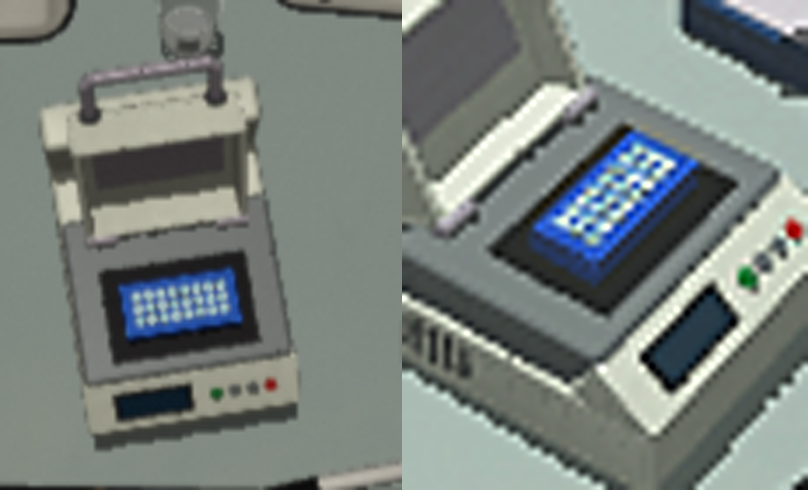

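The lid is open against the console. The plate is clear in both views, with its blue mask centred at (255.2,176.2) in the top view. I'll work out its pose next.

Run:
```python
from h import *
import cv2
t=cv2.imread("pics/t4.png")[...,::-1]
m=cv2.inRange(cv2.cvtColor(np.ascontiguousarray(t),cv2.COLOR_RGB2HSV),(100,110,50),(125,255,255))
m[:160]=0;m[195:]=0;m[:,:230]=0;m[:,285:]=0
m=cv2.morphologyEx(m,cv2.MORPH_CLOSE,np.ones((7,7)))
q=cv2.boxPoints(cv2.minAreaRect(cv2.findNonZero(m)))
P=np.array([onz("top",*x,.104) for x in q]); print(P[:,:2],P.mean(0))
for i in range(4): d=P[i]-P[i-1]; print(np.linalg.norm(d),np.degrees(np.arctan2(d[1],d[0])))
w=lambda u,v:(u/3.5+205,v/3.5+90)
v=lambda x,y:((x-402)/7+225,y/7+165)
C=[onz("top",*w(*x),.104) for x in [(122,287),(234,267),(243,322),(131,341)]]; print("top corners mean",np.mean(C,0))
C=[onz("scene",*v(*x),.104) for x in [(632,133),(697,163),(598,262),(533,233)]]; print("scene",np.array(C),np.mean(C,0))
rel([.496,.105,.2],9.4)
```

```text
[[0.5093 0.1525]
 [0.5247 0.0642]
 [0.4809 0.0573]
 [0.4657 0.145 ]] [0.4952 0.1048 0.104 ]
0.044233057278764545 9.750275490646176
0.08966608203273907 -80.07888055054103
0.04439668353121943 -171.02987477573254
0.08906125369094092 99.81966139552644
top corners mean [0.4934 0.1019 0.104 ]
scene [[0.515  0.0726 0.104 ]
 [0.4779 0.0643 0.104 ]
 [0.4634 0.1463 0.104 ]
 [0.4984 0.1556 0.104 ]] [0.4887 0.1097 0.104 ]
from [ 0.5507 -0.093   0.2905] y-ang 9.1 shift [ 1.0209 -0.1148  0.4523] turn -0.004 F [-0.6905  0.5395  0.1482] w 0.661 g 0.0
```

Request:
move_arm:
  motion:
    - [66,[0.25,-0.03,0.1],0]
    - [66,[0.5,-0.06,0.2],0]
    - [66,[0.75,-0.1,0.3],0]
    - [66,[1,-0.12,0.4],0]
    - [66,[1,-0.12,0.45],0]

```text
time: 11.02
ee_pos: [0.493, 0.107, 0.1995]
tool_rot: [-0.001, 0.645, 0.764, 0.001]
force: [1.1, -0.1, -0.1]
width: 0.661
grasp_force: 0.0
```

Run:
```python
from h import *
rel([.4945,.105,.13],9.6)
```

```text
from [0.493  0.107  0.1995] y-ang 9.7 shift [-0.0118  0.0056  0.3477] turn 0.001 F [ 1.1227 -0.1075 -0.0576] w 0.661 g 0.0
```

Request:
move_arm:
  motion:
    - [66,[0,0,0.08],0]
    - [66,[0,0,0.18],0]
    - [66,[0,0,0.28],0]
    - [66,[0,0,0.34],0]
    - [66,[0,0,0.34],0]

```text
time: 11.65
ee_pos: [0.4947, 0.0999, 0.1306]
tool_rot: [-0.0, 0.649, 0.761, -0.001]
force: [0.1, -0.4, -0.5]
width: 0.66
grasp_force: 0.0
```

Run:
```python
from h import *
rel([.4945,.105,.106],9.6)
```

```text
from [0.4947 0.0999 0.1306] y-ang 9.1 shift [0.0251 0.0033 0.1229] turn -0.006 F [ 0.0926 -0.3566 -0.5395] w 0.660 g 0.0
```

Request:
move_arm:
  motion:
    - [66,[0.012,0,0.03],-0.005]
    - [66,[0.025,0.003,0.06],-0.005]
    - [66,[0.025,0.003,0.09],-0.005]
    - [66,[0.025,0.003,0.11],-0.005]
    - [66,[0.025,0.003,0.122],-0.005]

```text
time: 12.28
ee_pos: [0.4947, 0.1056, 0.1066]
tool_rot: [-0.0, 0.646, 0.764, -0.0]
force: [0.1, 0.1, 0.1]
width: 0.661
grasp_force: 0.0
```

Request:
move_arm:
  motion:
    - [60,[0,0,0],0]
    - [52,[0,0,0],0]
    - [45,[0,0,0],0]
    - [38,[0,0,0],0]
    - [30,[0,0,0],0]

```text
time: 12.9
ee_pos: [0.495, 0.1057, 0.1074]
tool_rot: [0.0, 0.646, 0.764, 0.0]
force: [-1.7, -0.9, 5.9]
width: 0.45
grasp_force: 60.0
```

Run:
```python
from h import *
rel([.4945,.105,.106],9.6)
```

```text
from [0.495  0.1057 0.1074] y-ang 9.6 shift [-0.0033 -0.003   0.0072] turn -0.000 F [-1.7226 -0.9331  5.9004] w 0.450 g 60.0
```

Request:
move_arm:
  motion:
    - [30,[0,0,-0.02],0]
    - [30,[0,0,-0.05],0]
    - [30,[0,0,-0.1],0]
    - [30,[0,0,-0.18],0]
    - [30,[0,0,-0.28],0]

```text
time: 13.52
ee_pos: [0.4947, 0.1057, 0.1641]
tool_rot: [-0.0, 0.646, 0.764, 0.0]
force: [0.8, -0.5, -0.4]
width: 0.447
grasp_force: 60.4
```

Run:
```python
from h import *
import cv2
rel([.583,-.165,.15],6.3)
b=cams.camera("scene")[120:240,195:315]
cv2.imwrite("pics/g5.png",cv2.resize(b,None,fx=4,fy=4,interpolation=cv2.INTER_CUBIC)[...,::-1])
```

```text
from [0.4947 0.1057 0.1641] y-ang 9.6 shift [-1.4082  0.2104  0.0705] turn 0.036 F [ 0.7845 -0.4513 -0.4376] w 0.447 g 60.4
```

View pics/g5.png

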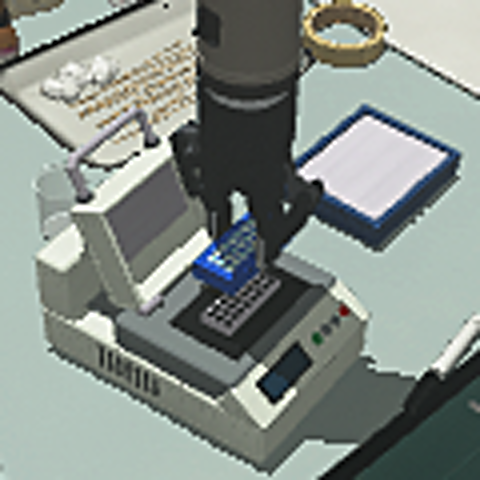

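The plate is gripped at about (230,255), level and clear of its block. I'll carry it to the cold block.

Request:
move_arm:
  motion:
    - [30,[-0.1,0,-0.02],0]
    - [30,[-0.28,0.04,-0.02],0.01]
    - [30,[-0.48,0.07,-0.02],0.02]
    - [30,[-0.68,0.1,-0.02],0.03]
    - [30,[-0.86,0.13,-0.02],0.036]

```text
time: 14.2
ee_pos: [0.5494, -0.0612, 0.1675]
tool_rot: [0.0, 0.667, 0.745, 0.0]
force: [-0.2, 0.6, -0.5]
width: 0.451
grasp_force: 60.5
```

Request:
move_arm:
  motion:
    - [30,[-0.18,0.03,0],0]
    - [30,[-0.34,0.05,0.02],0]
    - [30,[-0.46,0.07,0.05],0]
    - [30,[-0.53,0.08,0.08],0]
    - [30,[-0.53,0.08,0.1],0]

```text
time: 14.82
ee_pos: [0.5764, -0.1636, 0.1462]
tool_rot: [-0.0, 0.667, 0.745, -0.0]
force: [-1.0, -0.2, -1.8]
width: 0.448
grasp_force: 60.5
```

Run:
```python
from h import *
rel([.583,-.165,.06],6.3)
```

```text
from [ 0.5764 -0.1636  0.1462] y-ang 6.3 shift [-0.0108  0.0325  0.4312] turn -0.000 F [-1.0458 -0.2468 -1.7627] w 0.448 g 60.5
```

Request:
move_arm:
  motion:
    - [30,[0,0.02,0.1],0]
    - [30,[-0.01,0.03,0.2],0]
    - [30,[-0.01,0.03,0.3],0]
    - [30,[-0.01,0.03,0.38],0]
    - [30,[-0.01,0.03,0.43],0]

```text
time: 15.45
ee_pos: [0.5822, -0.1642, 0.0594]
tool_rot: [-0.001, 0.667, 0.745, -0.0]
force: [-0.3, 0.1, -1.4]
width: 0.448
grasp_force: 60.5
```

Request:
move_arm:
  motion:
    - [30,[0,0,0.01],0]
    - [30,[0,0,0.02],0]
    - [30,[0,0,0.03],0]
    - [30,[0,0,0.04],0]
    - [30,[0,0,0.046],0]

```text
time: 16.08
ee_pos: [0.5827, -0.1646, 0.0518]
tool_rot: [0.0, 0.667, 0.745, 0.0]
force: [-0.1, -0.3, -0.6]
width: 0.45
grasp_force: 60.5
```

Run:
```python
from h import *
rel([.583,-.165,.0485],6.3)
```

```text
from [ 0.5827 -0.1646  0.0518] y-ang 6.3 shift [-0.0023  0.001   0.0163] turn 0.000 F [-0.1088 -0.3283 -0.6322] w 0.450 g 60.5
```

Request:
move_arm:
  motion:
    - [30,[0,0,0.004],0]
    - [30,[0,0,0.008],0]
    - [30,[0,0,0.012],0]
    - [30,[0,0,0.015],0]
    - [30,[0,0,0.015],0]

```text
time: 16.7
ee_pos: [0.5827, -0.1645, 0.049]
tool_rot: [0.0, 0.667, 0.745, -0.0]
force: [-1.8, -0.0, 4.1]
width: 0.451
grasp_force: 60.9
```

Request:
move_arm:
  motion:
    - [30,[0,0,0.003],0]
    - [30,[0,0,0.006],0]
    - [30,[0,0,0.009],0]
    - [30,[0,0,0.009],0]
    - [30,[0,0,0.009],0]

```text
time: 17.32
ee_pos: [0.5828, -0.1645, 0.0489]
tool_rot: [0.0, 0.667, 0.745, -0.0]
force: [-7.1, 0.8, 19.0]
width: 0.452
grasp_force: 62.6
```

Request:
move_arm:
  motion:
    - [30,[0,0,-0.006],0]
    - [40,[0,0,-0.009],0]
    - [48,[0,0,-0.009],0]
    - [56,[0,0,-0.009],0]
    - [64,[0,0,-0.009],0]

```text
time: 17.95
ee_pos: [0.5826, -0.1645, 0.0484]
tool_rot: [-0.0, 0.667, 0.745, -0.0]
force: [0.2, -0.1, 0.0]
width: 0.642
grasp_force: 0.0
```

Request:
move_arm:
  motion:
    - [66,[0,0,-0.03],0]
    - [66,[0,0,-0.1],0]
    - [66,[0,0,-0.25],0]
    - [66,[0,0,-0.5],0]
    - [66,[0,0,-0.75],0]

```text
time: 18.58
ee_pos: [0.5826, -0.1644, 0.2012]
tool_rot: [0.0, 0.667, 0.745, 0.0]
force: [0.3, -0.9, -0.2]
width: 0.659
grasp_force: 0.0
```

Request:
move_arm:
  motion:
    - [66,[-0.1,0,-0.1],0]
    - [66,[-0.35,0,-0.2],0]
    - [66,[-0.6,0,-0.2],0]
    - [66,[-0.8,0,-0.2],0]
    - [66,[-0.9,0,-0.2],0]

```text
time: 19.2
ee_pos: [0.602, -0.3462, 0.2395]
tool_rot: [0.001, 0.668, 0.744, -0.0]
force: [0.5, 0.9, -0.2]
width: 0.659
grasp_force: 0.0
```

Run:
```python
from h import *
import cv2
print(monitor.sense()["ee_pos"])
t=cams.camera("top")[90:230,205:400]; s=cams.camera("scene")[110:240,195:325]
cv2.imwrite("pics/f.png",np.hstack([cv2.resize(t,(390,400)),cv2.resize(s,(400,400))])[...,::-1])
```

```text
[ 0.602  -0.3462  0.2395]
```

View pics/f.png

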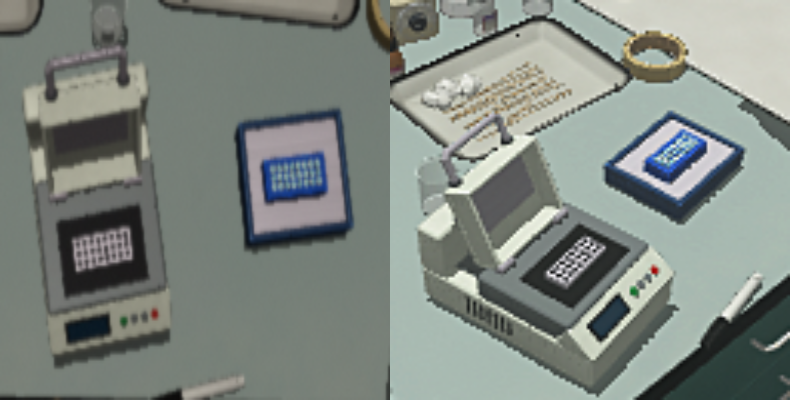

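The plate sits flat in the middle of the cold block, at about (295,177) on the left and (675,152) on the right. The lid rests open, and nothing else has moved in the area shown.

```bash
python3 -c "
from station import robot
print(robot.hand_in())"
```

```text
the job is handed in; nothing more can be done
None
```

The job is done and handed in at about 19 s of the 51 s allowed: the lid rests open on its two rubber stops, lowered under grip without falling, and the plate stands flat, released, near the middle of the cold block's metal top.

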